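Park a builder's level at zero

TASK

The hired builder's level has come back to the trade counter and must be parked before it goes into its case. With a fingertip, push the telescope gently round until the index line on its collar lines up with the long, broad zero line of the graduated circle below, and leave it there. Do not grip, lift or shift the level, and leave the spray can, the tub and the tape roll where they stand.

Things in the scene. Friction and masses are not known exactly. Their poses are not given: they have to be found in the camera images.
- level: builder's level, a loose standing instrument, about 1.9 kg, 134 mm high. Origin: centre of its underside, on the vertical turning axis, z up. Its base (dark three-armed foot plate reaching 62 mm out, three black footscrews, graduated circle 124 mm across, top at 53 mm height) must stay still; only the telescope part above it turns. Pushed with some 6 N or more it may slide or tip.
- telescope (a joint): angle of the telescope part on the base, rad, growing anticlockwise from above; at 0 and 2 pi the index meets the zero line. Turns either way, stays where left, needs 0.12 N m (1.5 N at 80 mm from the axis). At q the objective points along the base's +x turned by q. Grey housing 88 x 56 mm, 70 to 131 mm high; a focusing knob on its right reaches 42 mm from the turning axis.
- objective (a point): middle of the objective's front glass, on the axis of the level telescope tube, 110 mm from the turning axis, 105 mm above the counter. Straight tube 43 mm in diameter from 44 to 110 mm off the turning axis, grey, its last 24 mm black
- eyepiece (a point): end of the rubber eyepiece, on the tube's axis opposite the objective, 96 mm from the turning axis, 105 mm above the counter. Straight tube 34 mm in diameter from 44 to 96 mm off the turning axis, its end black rubber
- index_mark (a point): outer end of the index line (black, 3 mm wide, 15 mm long, radial) on the bare-metal collar (92 mm across) that turns with the telescope just above the circle: 46 mm from the turning axis at 53 mm height, on the left of the telescope looking from eyepiece to objective
- zero_line (a point): inner end of the zero line, the one long, 3 mm broad line across the circle's white face (the others are thin and short, every 10 degrees); 46 mm from the turning axis at 53 mm height, along the base's +y. Lined up when the index mark's point meets it
- marking_can: loose spray can of marking paint with a domed cap, 65 mm diameter, 200 mm high, origin at the centre of its underside; not to be disturbed
- filler_tub: loose tub with a flat lid, 94 mm diameter, 92 mm high, origin at the centre of its underside; not to be disturbed
- tape_roll: loose roll of tape lying flat, 100 mm diameter, 48 mm high, origin at the centre of its underside; not to be disturbed
Things that resemble listed ones, but are neither listed nor needed, are in the scene too. What is meant by the level is not green, and is the smaller of those in its own colour.

How it is judged:
At the end, for the whole second after the job is handed in: Index line within 2.5 mm (about 3 degrees) of the zero line at their meeting ends, telescope at rest; level upright, within 15 mm of its place, its zero line moved under 20 mm; can, tub and tape roll within 30 mm of their places, can and tub upright (horizontal distance between index_mark and zero_line below 0.0025 m and velocity of joint telescope between -0.02 and 0.02 rad/s and distance of level from where it was at the start of the episode below 0.015 m and distance of zero_line from where it was at the start of the episode below 0.02 m and angle between level's own z axis and vertical below 0.05 rad and distance of each of marking_can, filler_tub, tape_roll from where it was at the start of the episode below 0.03 m and angle between each of marking_can, filler_tub's own z axis and vertical below 0.2 rad); the robot touches nothing.
It fails at once if the level is lifted or tipped (height (world z) of level above 0.006 m or angle between level's own z axis and vertical above 0.12 rad).
It fails at once if the level's base is shifted more than 15 mm or its circle turned so that the zero line has moved more than 20 mm (distance of level from where it was at the start of the episode above 0.015 m or distance of zero_line from where it was at the start of the episode above 0.02 m).
It fails at once if the level is gripped or pushed hard (more than 18 N) (contact force between the fingers and level above 18 N).
It fails at once if the can, the tub or the tape roll is moved more than 30 mm or lifted (distance of any of marking_can, filler_tub, tape_roll from where it was at the start of the episode above 0.03 m).
It also fails if it takes over 51 s, if anything falls off the work surface, if the arm or the gripper's body presses on something with over 40 N, if the wrist force passes 120 N, or if a joint passes its speed limit or range.

ROBOT

A 6-joint arm with a two-finger parallel gripper is mounted at the origin on the work surface. World frame = base frame: x ahead of the robot, y to its left, z up, the work surface at z = 0. Lengths are in m, angles in rad, forces in N, time in s.
With the tool pointing down it reaches from about 0.3 to 0.875 m from the base axis. Payload 6.4 kg.
Tool frame: the origin (TCP) lies midway between the tips of the shut fingers; the grasp point (between the pads) lies 19 mm behind it; x points along the fingers, y is the direction in which the jaws open and shut, and the axes are right-handed (so a half turn about x gives the same grasp; the last joint's range is limited). The gripper opens to 85 mm and grips with 20 to 120 N. Pads are 22 mm wide; open, the fingers measure 114 mm over their backs; the gripper's body (76 mm by 85 mm) begins 54 mm behind the grasp point. The pads swing forward as they close: fully open they stand 13 mm farther back than shut.
Start: joints at [-1.404, 0.181, 1.607, -0, 1.354, -0.206], TCP at [0.209, -0.536, 0.196] pointing down, gripper open.
Joint ranges: [-2.99, 2.99], [-0.89, 2.07], [0.3, 2.58], [-1.14, 4.28], [0, 2.63], [-3.12, 3.12]. Speed limits (rad/s): [2.57, 2.57, 3.01, 3.14, 3.14, 3.14].

INTERFACE

Orientations are given as a unit quaternion [w, x, y, z].
In Python, from bench import ctrl gives the robot as it stands.
- The arm moves only by the tool step_arm, never from a script. Its argument "motion" is a list of rows, each a list of 7 numbers: the shift along the tool's x, y, z in mm, then the turn, a rotation vector about the tool's x, y, z in degrees, then the closure in counts, from 0 (fully open) to 255 (shut). In form: [[tx, ty, tz, rx, ry, rz, hand], ...]. A call has 1 to 10 rows; each row is the pose to reach, as a shift and turn from the pose commanded when the call began, along the tool's axes at that moment; what a row does not reach only later rows make up. A row lasts 1/8 s, in which the tool goes at most 62.5 mm and 10.7 degrees, less where a joint would pass 70% of its speed; a pose out of reach is approached as far as the arm can. A call with a gripper value outside its range is refused whole. The fingers move at their own pace and stop on an object; the grip force is fixed at half the most. Time passes only in rows, so rows that repeat a pose let the fingers close. It gives the time, the measured TCP pose, the force and the opening at its end, in the units of the state.
- ctrl.get_obs(): the state, without advancing time (a new reading comes with each control period).
- ctrl.camera(name): name is "scene" or "top" or "wrist"; returns (picture, depth): 420x560x3 uint8, red, green, blue; 420x560 float32, m along the optical axis (not along the pixel's ray), 0 where there is no reading.
- ctrl.camera_info(name): a dict with "fx", "fy", "cx", "cy" (pixels), "dist_coeffs" ([k1, k2, p1, p2, k3] as OpenCV has them; the pictures are not rectified), "T" (4x4, takes a point from camera to world coordinates); the wrist camera has in their place "hand_eye" (4x4, takes a point from camera to tool coordinates, whose origin is the TCP and whose axes are the tool frame's). Camera axes: x right, y down, z forward; pixel columns grow to the right and rows downward; lengths in m; the calibration is good to about 2 mm. A picture is of the moment at which its call begins: read the wrist's pose just before it. camera_info takes no time and is no camera call.
- ctrl.hand_in(): hands the job in, once; it reports no verdict.
The state is a dict: "time_s": time; "q": joint angles; "dq": joint speeds; "joint_efforts": joint torques, N m; "eef_pos": TCP position; "eef_rot": TCP orientation; "wrist_force": force on the tool from outside, world axes, zero at the start; "torque": the same for the moment, N m; "opening": opening from 0.0 (shut) to 1.0 (fully open).
Only numpy, scipy, OpenCV 4.12 (cv2) and the standard library are available. Lean on these libraries where they do the work, as an engineer would, in place of code of your own. Each camera call takes 0.05 s, during which the arm holds its last target. There are 200 camera calls.

## Working session

There is one attempt and no reset: what is moved stays moved. The work goes in short steps, Python scripts to look and compute and a tool call to move; the robot and the scene stay as the last step left them, time stands still between calls to the robot, and variables do not carry over. Pictures are saved under pics/ and viewed, about 8 in all and at most 12, crops included, and the job is handed in when it is done.

Besides the shell and the picture viewer there is one more tool, called after "Emit:" by a JSON object that holds its "api" and its "payload", one argument or row to a line. step_arm: Moves the arm, as the interface text tells. Its arguments: {"type":"object","properties":{"motion":{"type":"array","items":{"type":"array","items":{"type":"number"}}}},"required":["motion"]}

```bash
mkdir -p pics; ls; cat > h.py <<'E'
import numpy as np, cv2
from bench import ctrl
from scipy.spatial.transform import Rotation as R
def Tt():
    o=ctrl.get_obs(); T=np.eye(4); w,x,y,z=o['eef_rot']; T[:3,:3]=R.from_quat([x,y,z,w]).as_matrix(); T[:3,3]=o['eef_pos']; return T
def cam(n,name):
    i=ctrl.camera_info(n); T=Tt()@np.array(i['hand_eye']) if n=='wrist' else np.array(i['T'])
    p,d=ctrl.camera(n); np.savez(f'pics/{name}.npz',p=p,d=d,T=T,K=np.array([[i['fx'],0,i['cx']],[0,i['fy'],i['cy']],[0,0,1]]),D=np.array(i['dist_coeffs']))
    cv2.imwrite(f'pics/{name}.png',p[:,:,::-1]); return p,d
def ray(name,uv,z):
    f=np.load(f'pics/{name}.npz'); u=cv2.undistortPoints(np.array(uv,float).reshape(-1,1,2),f['K'],f['D'])[:,0]
    r=np.c_[u,np.ones(len(u))]@f['T'][:3,:3].T; o=f['T'][:3,3]; return o+r*((z-o[2])/r[:,2])[:,None]
def proj(name,P):
    f=np.load(f'pics/{name}.npz'); Ti=np.linalg.inv(f['T']); return cv2.projectPoints(np.array(P,float).reshape(-1,3),cv2.Rodrigues(Ti[:3,:3])[0],Ti[:3,3],f['K'],f['D'])[0][:,0]
E
python3 - <<'E'
from h import *
for n in('scene','top'): cam(n,n+'0'); print(ctrl.camera_info(n)['T'])
a=[cv2.imread(f'pics/{n}0.png') for n in('top','scene')]
o=ctrl.get_obs(); print(o['time_s'],o['eef_pos'],o['eef_rot'],ctrl.camera_info('wrist')['hand_eye'])
E
```

```text
pics
[[ 0.02329987  0.84826888 -0.52905294  1.06674625]
 [ 0.99965216 -0.01322777  0.02281635 -0.03854532]
 [ 0.01235621 -0.52940053 -0.84828203  0.9231624 ]
 [ 0.          0.          0.          1.        ]]
[[ 0.00507599 -0.99858734  0.0528919   0.4938319 ]
 [-0.99998152 -0.00489188  0.00360986  0.01304064]
 [-0.00334602 -0.05290925 -0.99859372  1.12764086]
 [ 0.          0.          0.          1.        ]]
0.1 [ 0.20935653 -0.53493514  0.19536947] [ 0.13048727  0.69485774  0.13161481 -0.6948549 ] [[ 1.17884924e-03 -2.78760965e-01  9.60359794e-01 -1.77583895e-01]
 [ 9.99999301e-01  4.16371134e-04 -1.10664816e-03 -2.92225944e-04]
 [-9.13757882e-05  9.60360428e-01  2.78761261e-01 -7.10118852e-02]
 [ 0.00000000e+00  0.00000000e+00  0.00000000e+00  1.00000000e+00]]
```

View pics/top0.png

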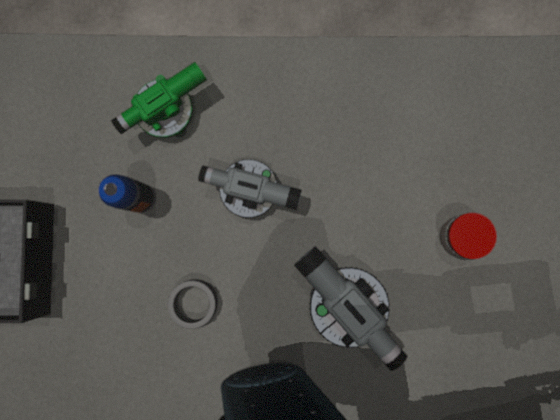

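View pics/scene0.png

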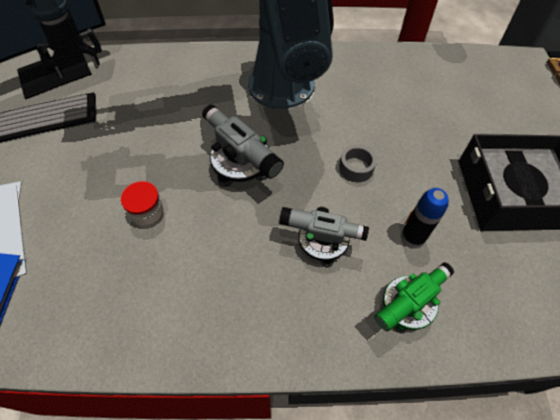

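The target is the smaller grey level: top view (248,189), scene view (325,235). The objective is the thick black end at top (293,197), and the eyepiece is at (205,173). Next I'll enlarge both views.

```bash
python3 - <<'E'
from h import *
a=cv2.imread('pics/top0.png')[145:235,190:310]; b=cv2.imread('pics/scene0.png')[190:280,265:385]
f=lambda i:cv2.resize(i,None,fx=6.6,fy=6.6,interpolation=cv2.INTER_CUBIC)[:,:]
o=np.vstack([cv2.resize(f(i),(400*2-0,600))[:, :] for i in (a,)]); cv2.imwrite('pics/c1.png',o)
for n,uv,z in(('top0',[248,189],.053),('top0',[293,197],.105),('top0',[205,173],.105),('top0',[117,191],.2),('top0',[472,236],.09),('top0',[193,303],.048)): print(uv,ray(n,[uv],z).round(3))
E
```

```text
[248, 189] [[0.599 0.09  0.053]]
[293, 197] [[ 0.578 -0.004  0.105]]
[205, 173] [[0.626 0.173 0.105]]
[117, 191] [[0.58  0.317 0.2  ]]
[472, 236] [[ 0.502 -0.366  0.09 ]]
[193, 303] [[0.359 0.203 0.048]]
```

View pics/c1.png

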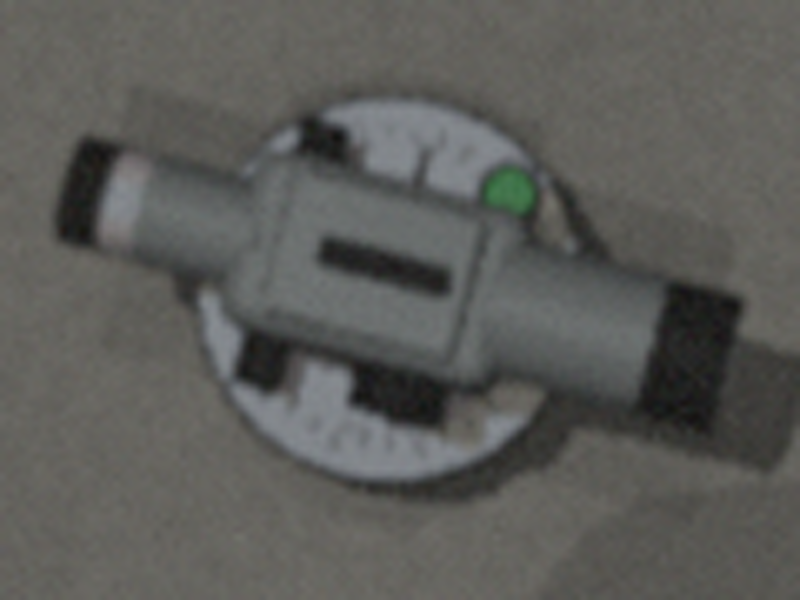

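```bash
python3 - <<'E'
from h import *
T=Tt(); print(T.round(3)); i=ctrl.camera_info('wrist'); print(i['fx'],i['cx'],i['cy'])
H=np.array(i['hand_eye'])
L=np.array([.60,.09,.06])
# shift keeping orientation so that camera looks at L from depth .30
C=(T@H); c=C[:3,3]; d=C[:3,2]; print('dir',d.round(3)); tgt=L-d*.33
s=tgt-c; print('world shift',s.round(3),'tool shift mm',(T[:3,:3].T@s*1000).round(0),'tcp',(T[:3,3]+s).round(3))
E
```

```text
[[-0.     0.364 -0.931  0.209]
 [ 0.002 -0.931 -0.364 -0.535]
 [-1.    -0.002 -0.     0.195]
 [ 0.     0.     0.     1.   ]]
344.8669945612236 278.9223480305252 214.1886137724858
dir [-0.26  -0.099 -0.96 ]
world shift [0.41  0.632 0.004] tool shift mm [  -3. -439. -612.] tcp [0.62  0.097 0.199]
```

Emit:
{"api": "step_arm", "payload": {
  "motion": [
    [-60, 0, 0, 0, 0, 0, 255],
    [-120, -20, -20, 0, 0, 0, 255],
    [-150, -70, -75, 0, 0, 0, 255],
    [-150, -110, -120, 0, 0, 0, 255],
    [-150, -150, -165, 0, 0, 0, 255],
    [-150, -190, -210, 0, 0, 0, 255],
    [-150, -230, -255, 0, 0, 0, 255],
    [-150, -270, -300, 0, 0, 0, 255],
    [-150, -310, -345, 0, 0, 0, 255],
    [-150, -350, -390, 0, 0, 0, 255]
  ]
}}

```text
time_s: 1.35
eef_pos: [0.4442, -0.0682, 0.3461]
eef_rot: [0.131, 0.695, 0.131, -0.695]
wrist_force: [-0.1, 0.3, 0.8]
opening: -0.005
```

Emit:
{"api": "step_arm", "payload": {
  "motion": [
    [0, -40, -40, 0, 0, 0, 255],
    [20, -80, -80, 0, 0, 0, 255],
    [50, -89, -94, 0, 0, 0, 255],
    [85, -89, -94, 0, 0, 0, 255],
    [85, -89, -94, 0, 0, 0, 255],
    [85, -89, -94, 0, 0, 0, 255]
  ]
}}

```text
time_s: 2.1
eef_pos: [0.4994, 0.0466, 0.2624]
eef_rot: [0.131, 0.695, 0.131, -0.694]
wrist_force: [-0.2, 0.7, 0.6]
opening: -0.002
```

```bash
python3 - <<'E'
from h import *
cam('wrist','w1'); print(Tt().round(3), ctrl.get_obs()['time_s'])
cv2.imwrite('pics/w1b.png',cv2.resize(cv2.imread('pics/w1.png'),(800,600),interpolation=cv2.INTER_CUBIC))
E
```

```text
[[ 0.002  0.364 -0.932  0.5  ]
 [-0.    -0.932 -0.364  0.046]
 [-1.     0.001 -0.002  0.263]
 [ 0.     0.     0.     1.   ]] 2.15
```

View pics/w1b.png

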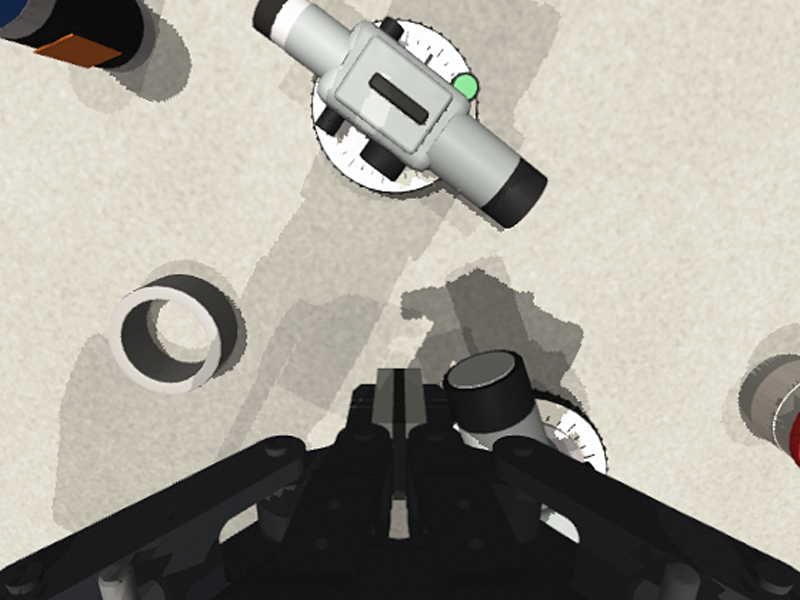

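The wrist view shows the level at (395,105), with a candidate index line near (430,57). The zero line must be hidden under a tube or behind the knob. I'll compare enlarged crops from the wrist and scene cameras.

```bash
python3 - <<'E'
from h import *
a=cv2.imread('pics/w1.png')[0:150,190:340]; b=cv2.imread('pics/scene0.png')[200:270,285:375]
a=cv2.resize(a,(600,600),interpolation=cv2.INTER_CUBIC)
cv2.imwrite('pics/c2.png',cv2.resize(a,(560,560))) 
b=cv2.resize(b,(800,600)[::1],interpolation=cv2.INTER_CUBIC)
m=np.zeros((600,800,3),np.uint8); m[:400,:400]=cv2.resize(cv2.imread('pics/w1.png')[5:150,200:345],(400,400),interpolation=cv2.INTER_CUBIC); m[:311,400:]=cv2.convertScaleAbs(cv2.resize(cv2.imread('pics/scene0.png')[200:270,285:375],(400,311),interpolation=cv2.INTER_CUBIC),alpha=1.5)
cv2.imwrite('pics/c2.png',m[:400])
E
```

```text
(no output)
```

View pics/c2.png

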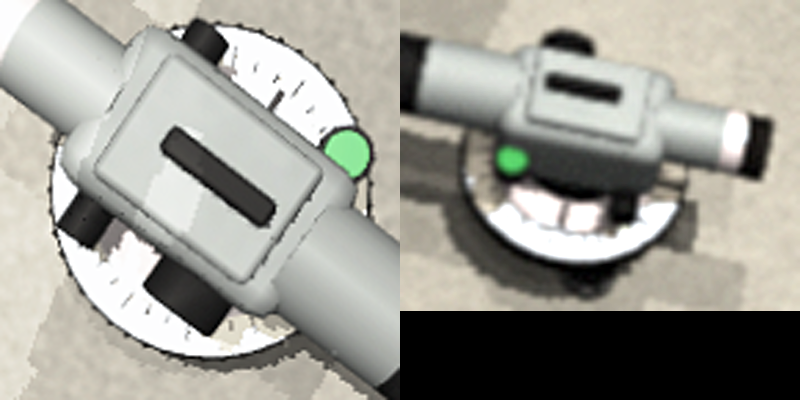

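```bash
python3 - <<'E'
from h import *
s=400/145
pts=np.array([[50,190],[370,165],[200,22],[205,357],[282,92],[268,108]])/s+[200,5]
P=ray('w1',pts,.053); print(P.round(3)); 
c=ray('w1',[[276.1,73.1]],.053)[0]; print('c',c, np.linalg.norm(P-c,axis=1).round(3), np.degrees(np.arctan2(*(P-c)[:,1::-1].T)).round(1))
zs=np.array([[660,185],[685,188],[640,186]],float)
z=ray('scene0',(zs-[400,0])/[400/90,311/70]+[285,200],.053); print(z.round(3),np.degrees(np.arctan2(*(z-c)[:,1::-1].T)).round(1),np.linalg.norm(z-c,axis=1))
o=ray('w1',np.array([[545,182],[497,226],[275,-0]])*.7,.105);print('obj edges',o.round(3))
print(ctrl.get_obs()['q'])
E
```

```text
[[0.581 0.148 0.053]
 [0.634 0.038 0.053]
 [0.657 0.116 0.053]
 [0.544 0.07  0.053]
 [0.646 0.079 0.053]
 [0.639 0.081 0.053]]
c [0.60413993 0.09135469 0.053     ] [0.061 0.062 0.059 0.064 0.044 0.036] [ 111.8  -60.7   24.8 -160.5  -16.9  -16. ]
[[0.621 0.137 0.053]
 [0.623 0.15  0.053]
 [0.621 0.126 0.053]] [70.  72.4 63.8] [0.04837796 0.0618624  0.03837563]
obj edges [[ 0.59  -0.022  0.105]
 [ 0.552 -0.004  0.105]
 [ 0.63   0.18   0.105]]
[-1.44250087e-01 -3.86883012e-02  1.70529170e+00  1.43393112e-05
  1.47252502e+00  1.05435413e+00]
```

Emit:
{"api": "step_arm", "payload": {
  "motion": [
    [50, 6, -14, 0, 0, 0, 255],
    [90, 6, -14, 0, 0, 0, 255],
    [130, 6, -14, 0, 0, 0, 255],
    [160, 6, -14, 0, 0, 0, 255],
    [171, 6, -14, 0, 0, 0, 255],
    [171, 6, -14, 0, 0, 0, 255]
  ]
}}

```text
time_s: 2.9
eef_pos: [0.5148, 0.0461, 0.091]
eef_rot: [0.131, 0.695, 0.131, -0.695]
wrist_force: [0.2, -0.2, 0.2]
opening: -0.003
```

```bash
cat >> h.py <<'E'
C0=np.array([.604,.091])
def arc(angs,r=.094,p0=None):
    T=Tt(); p0=T[:3,3] if p0 is None else p0
    for a in angs:
        w=np.array([C0[0]+r*np.cos(np.radians(a)),C0[1]+r*np.sin(np.radians(a)),.092])-p0
        print(a,(T[:3,:3].T@w*1000).round(0).astype(int).tolist())
E
python3 - <<'E'
from h import *
o=ctrl.get_obs();print(o['eef_pos'],o['wrist_force'],o['time_s']); arc(range(-146,-60,4))
E
```

```text
[0.51481889 0.0460564  0.09103638] [ 0.17750932 -0.18183905  0.23600175] 2.9
-146 [-1, 11, -8]
-142 [-1, 18, -9]
-138 [-1, 24, -11]
-134 [-1, 30, -14]
-130 [-1, 36, -17]
-126 [-1, 41, -20]
-122 [-1, 47, -24]
-118 [-1, 52, -28]
-114 [-1, 57, -33]
-110 [-1, 61, -37]
-106 [-1, 65, -42]
-102 [-1, 69, -48]
-98 [-1, 73, -53]
-94 [-1, 76, -59]
-90 [-1, 78, -65]
-86 [-1, 80, -71]
-82 [-1, 82, -78]
-78 [-1, 83, -84]
-74 [-1, 84, -91]
-70 [-1, 85, -97]
-66 [-1, 84, -104]
-62 [-1, 84, -110]
```

Emit:
{"api": "step_arm", "payload": {
  "motion": [
    [0, 11, -8, 0, 0, 0, 255],
    [0, 18, -9, 0, 0, 0, 255],
    [0, 24, -11, 0, 0, 0, 255],
    [0, 30, -14, 0, 0, 0, 255],
    [0, 36, -17, 0, 0, 0, 255],
    [0, 41, -20, 0, 0, 0, 255],
    [0, 47, -24, 0, 0, 0, 255],
    [0, 52, -28, 0, 0, 0, 255],
    [0, 57, -33, 0, 0, 0, 255],
    [0, 61, -37, 0, 0, 0, 255]
  ]
}}

```text
time_s: 4.15
eef_pos: [0.5711, 0.0032, 0.0902]
eef_rot: [-0.131, -0.695, -0.131, 0.695]
wrist_force: [-1.0, 1.6, 1.3]
opening: 0.001
```

Emit:
{"api": "step_arm", "payload": {
  "motion": [
    [0, 4, -5, 0, 0, 0, 255],
    [0, 8, -11, 0, 0, 0, 255],
    [0, 12, -16, 0, 0, 0, 255],
    [0, 15, -22, 0, 0, 0, 255],
    [0, 17, -28, 0, 0, 0, 255],
    [0, 19, -34, 0, 0, 0, 255],
    [0, 21, -41, 0, 0, 0, 255],
    [0, 22, -47, 0, 0, 0, 255],
    [0, 22, -47, 0, 0, 0, 255]
  ]
}}

```text
time_s: 5.28
eef_pos: [0.6234, -0.0003, 0.0903]
eef_rot: [0.131, 0.695, 0.131, -0.694]
wrist_force: [0.2, 1.2, 2.4]
opening: -0.003
```

```bash
python3 - <<'E'
from h import *
cam('top','top1');cam('wrist','w2'); print(Tt().round(3), ctrl.get_obs()['time_s'],ctrl.get_obs()['wrist_force'])
m=np.zeros((450,800,3),np.uint8); m[:450,:400]=cv2.resize(cv2.imread('pics/w2.png')[0:315,140:420],(400,450)); m[:400,400:]=cv2.convertScaleAbs(cv2.resize(cv2.imread('pics/top1.png')[135:235,200:300],(400,400),interpolation=cv2.INTER_CUBIC),alpha=1.5)
cv2.imwrite('pics/c3.png',m)
E
```

```text
[[ 0.001  0.364 -0.931  0.623]
 [-0.001 -0.931 -0.364 -0.001]
 [-1.     0.001 -0.001  0.09 ]
 [ 0.     0.     0.     1.   ]] 5.375 [1.47842716 0.96046457 1.29576147]
```

View pics/c3.png

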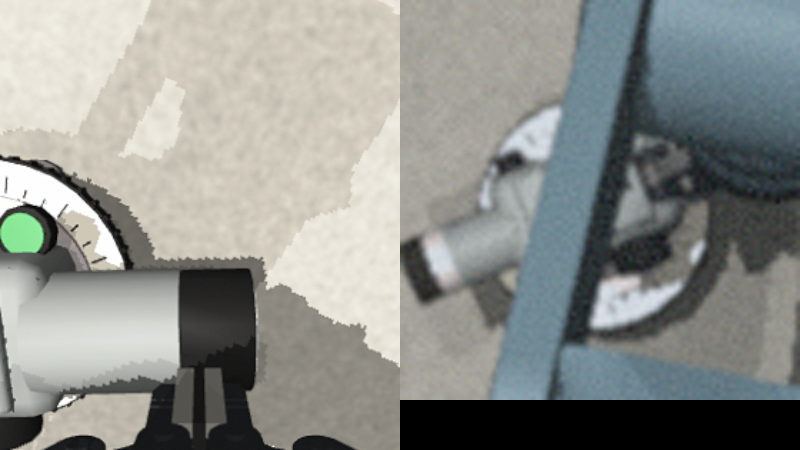

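Emit:
{"api": "step_arm", "payload": {
  "motion": [
    [0, 4, 15, 0, 0, 0, 255],
    [-10, 4, 30, 0, 0, 0, 255],
    [-60, 4, 40, 0, 0, 0, 255],
    [-110, -20, 50, 0, 0, 0, 255],
    [-150, -60, 65, 0, 0, 0, 255],
    [-170, -93, 74, 0, 0, 0, 255],
    [-170, -93, 74, 0, 0, 0, 255],
    [-170, -93, 74, 0, 0, 0, 255]
  ]
}}

```text
time_s: 6.38
eef_pos: [0.5192, 0.0586, 0.2593]
eef_rot: [-0.131, -0.695, -0.131, 0.695]
wrist_force: [1.0, -0.1, 0.4]
opening: 0.0
```

```bash
python3 - <<'E'
from h import *
cam('wrist','w3'); print(Tt()[:3,3].round(3), ctrl.get_obs()['time_s'])
c=proj('w3',[[.604,.091,.053]])[0]; print(c)
x,y=int(c[0])-90,max(0,int(c[1])-75); print(x,y)
cv2.imwrite('pics/c4.png',cv2.resize(cv2.imread('pics/w3.png')[y:y+150,x:x+180],(720,600),interpolation=cv2.INTER_CUBIC))
E
```

```text
[0.519 0.058 0.259] 6.425
[280.2056071   95.20227042]
190 20
```

View pics/c4.png

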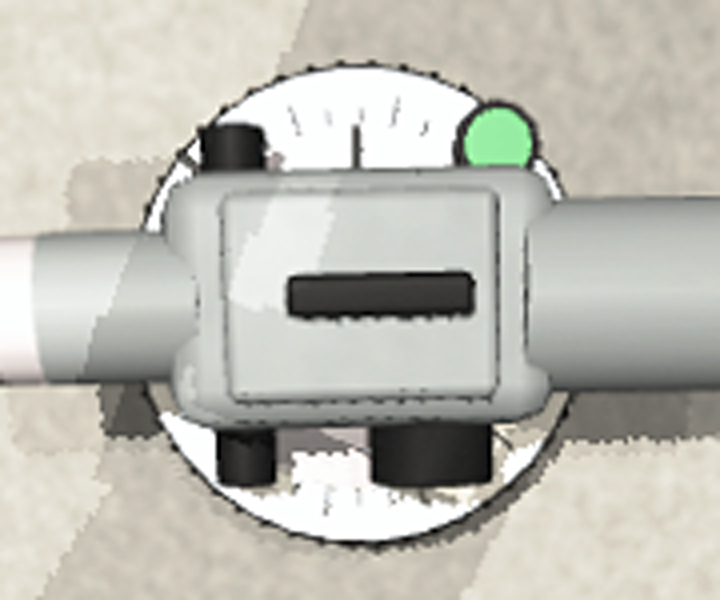

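Index now at (356,128), straight up in the crop. A broad dark line shows at (185,158), left of the tangent-screw knob: the zero line.

```bash
python3 - <<'E'
from h import *
p=np.load('pics/w3.npz')['p'].astype(float)
# circle rim: fit from white-face pixels, rays on z=.053
uv=np.array([[147,215],[200,120],[357,65],[560,175],[571,400],[360,543],[175,440]])/4+[190,20]
P=ray('w3',uv,.053)[:,:2]
A=np.c_[2*P,np.ones(len(P))]; s=np.linalg.lstsq(A,(P**2).sum(1),rcond=None)[0]; c=s[:2]; print('c',c.round(4),'r',np.sqrt(s[2]+c@c).round(4), np.linalg.norm(P-c,axis=1).round(4))
for uv in([[356,125]],[[356,165]],[[180,152]],[[186,159]],[[193,165]]):
    q=ray('w3',np.array(uv)/4+[190,20],.053)[0,:2]-c; print(uv,np.hypot(*q).round(4),np.degrees(np.arctan2(q[1],q[0])).round(1))
# unrolled ring brightness profile, r 50..60 mm
g=cv2.cvtColor(np.load('pics/w3.npz')['p'],cv2.COLOR_RGB2GRAY)
for a in range(56,90,2):
    q=[proj('w3',[[c[0]+r*np.cos(np.radians(a)),c[1]+r*np.sin(np.radians(a)),.053]])[0] for r in(.048,.052,.056,.060)]
    print(a,[int(g[int(round(v)),int(round(u))]) for u,v in q],end=';')
E
```

```text
c [0.602  0.0901] r 0.0615 [0.061  0.0629 0.0604 0.0618 0.0613 0.0619 0.0609]
[[356, 125]] 0.0459 23.1
[[356, 165]] 0.0361 23.5
[[180, 152]] 0.0614 71.3
[[186, 159]] 0.0591 71.7
[[193, 165]] 0.0568 71.7
56 [23, 32, 54, 255];58 [30, 45, 56, 255];60 [38, 52, 60, 175];62 [40, 59, 52, 33];64 [71, 56, 44, 28];66 [125, 49, 32, 14];68 [184, 62, 21, 251];70 [186, 117, 85, 255];72 [192, 183, 100, 97];74 [197, 186, 136, 255];76 [210, 190, 143, 255];78 [214, 202, 175, 255];80 [218, 210, 174, 255];82 [218, 205, 179, 255];84 [217, 196, 176, 255];86 [219, 187, 170, 255];88 [210, 186, 128, 255];
```

Emit:
{"api": "step_arm", "payload": {
  "motion": [
    [20, 33, -9, 0, 0, 0, 255],
    [60, 73, -24, 0, 0, 0, 255],
    [110, 97, -34, 0, 0, 0, 255],
    [160, 97, -40, 0, 0, 0, 255],
    [170, 97, -46, 0, 0, 0, 255],
    [170, 95, -55, 0, 0, 0, 255],
    [170, 93, -63, 0, 0, 0, 255],
    [170, 93, -68, 0, 0, 0, 255],
    [170, 93, -68, 0, 0, 0, 255]
  ]
}}

```text
time_s: 7.55
eef_pos: [0.618, -0.0023, 0.0915]
eef_rot: [0.132, 0.696, 0.131, -0.694]
wrist_force: [-0.5, 0.5, -0.2]
opening: -0.002
```

```bash
python3 - <<'E'
from h import *
T=Tt(); c=np.array([.6025,.0903]); d=T[:2,3]-c; print(T[:3,3].round(4),np.hypot(*d),np.degrees(np.arctan2(d[1],d[0])),ctrl.get_obs()['wrist_force'])
for b in range(4,48,4):
    a=np.arctan2(-.0006-c[1],.6234-c[0])+np.radians(b)
    w=np.r_[c+.093*np.array([np.cos(a),np.sin(a)]),T[2,3]]-T[:3,3]
    print(b,(T[:3,:3].T@w*1000).round(1).tolist())
E
```

```text
[ 0.618  -0.0023  0.0915] 0.09385330011562851 -80.46670584818888 [-0.54341239  0.49024125 -0.18393484]
4 [0.0, 0.9, -12.1]
8 [0.0, 1.2, -18.6]
12 [0.0, 1.0, -25.1]
16 [0.1, 0.4, -31.5]
20 [0.1, -0.7, -37.9]
24 [0.1, -2.2, -44.2]
28 [0.1, -4.2, -50.4]
32 [0.1, -6.6, -56.5]
36 [0.1, -9.4, -62.3]
40 [0.1, -12.6, -68.0]
44 [0.1, -16.2, -73.4]
```

Emit:
{"api": "step_arm", "payload": {
  "motion": [
    [0, 1, -12, -4, 0, 0, 255],
    [0, 1, -19, -8, 0, 0, 255],
    [0, 1, -25, -12, 0, 0, 255],
    [0, 0, -31, -16, 0, 0, 255],
    [0, -1, -38, -20, 0, 0, 255],
    [0, -2, -44, -24, 0, 0, 255],
    [0, -4, -50, -28, 0, 0, 255],
    [0, -7, -56, -32, 0, 0, 255],
    [0, -9, -62, -36, 0, 0, 255],
    [0, -12, -67, -40, 0, 0, 255]
  ]
}}

```text
time_s: 8.8
eef_pos: [0.6751, 0.0329, 0.0911]
eef_rot: [-0.362, -0.608, -0.361, 0.608]
wrist_force: [-0.4, -0.5, 1.8]
opening: 0.002
```

Emit:
{"api": "step_arm", "payload": {
  "motion": [
    [0, 0, 0, 0, 0, 0, 255],
    [0, 0, 0, 0, 0, 0, 255]
  ]
}}

```text
time_s: 9.05
eef_pos: [0.6755, 0.0333, 0.091]
eef_rot: [0.361, 0.609, 0.36, -0.608]
wrist_force: [0.5, 1.9, 4.6]
opening: 0.001
```

```bash
python3 - <<'E'
from h import *
T=Tt(); c=np.array([.6025,.0903]); d=T[:2,3]-c; print(T.round(4),np.hypot(*d),np.degrees(np.arctan2(d[1],d[0])),ctrl.get_obs()['wrist_force'],ctrl.get_obs()['q'].round(2) if hasattr(ctrl.get_obs()['q'],'round') else ctrl.get_obs()['q'])
E
```

```text
[[ 1.400e-03  8.771e-01 -4.803e-01  6.755e-01]
 [ 4.000e-04 -4.803e-01 -8.771e-01  3.330e-02]
 [-1.000e+00  1.100e-03 -1.000e-03  9.100e-02]
 [ 0.000e+00  0.000e+00  0.000e+00  1.000e+00]] 0.09257455287843648 -37.99328832511804 [0.54992376 1.86699834 4.6401475 ] [-0.13  0.5   1.41  0.    1.23  0.37]
```

Emit:
{"api": "step_arm", "payload": {
  "motion": [
    [0, 0, 12, 0, 0, 0, 255],
    [0, 0, 30, 0, 0, 0, 255],
    [-50, 0, 40, 0, 0, 0, 255],
    [-100, -20, 44, 0, 0, 0, 255],
    [-140, -60, 44, 0, 0, 0, 255],
    [-150, -91, 44, 0, 0, 0, 255],
    [-150, -91, 44, 0, 0, 0, 255],
    [-150, -91, 44, 0, 0, 0, 255]
  ]
}}

```text
time_s: 10.05
eef_pos: [0.5739, 0.037, 0.2396]
eef_rot: [-0.361, -0.608, -0.36, 0.609]
wrist_force: [0.2, -0.4, -1.1]
opening: 0.005
```

```bash
python3 - <<'E'
from h import *
cam('wrist','w4'); print(Tt()[:3,3].round(3), ctrl.get_obs()['time_s'])
c=proj('w4',[[.6025,.0903,.053]])[0]; print(c)
x,y=int(c[0])-90,max(0,int(c[1])-90); print(x,y)
cv2.imwrite('pics/c5.png',cv2.resize(cv2.imread('pics/w4.png')[y:y+120,x:x+160],(800,600),interpolation=cv2.INTER_CUBIC))
E
```

```text
[0.574 0.037 0.239] 10.1
[278.95730376 125.54935153]
188 35
```

View pics/c5.png

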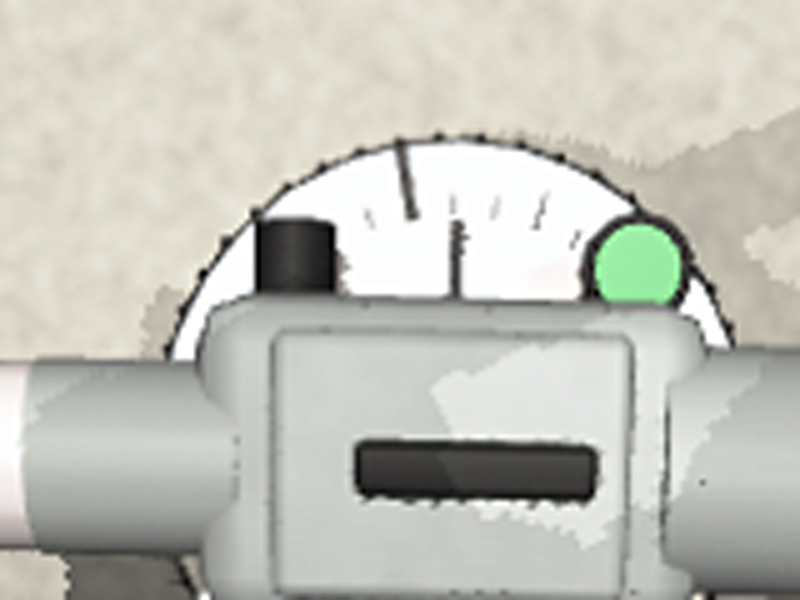

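The zero line runs (402,143) to (412,218), and the index line runs (458,222) down to (456,295). They are close but not yet aligned.

```bash
python3 - <<'E'
from h import *
def lines(n,off,s,zi,zo,ii,io):
    P=ray(n,np.array([zi,zo,ii,io])/s+off,.053)[:,:2]
    # centre: on the index line's and zero line's radius: 46 mm inward from inner zero end; also lstsq fixed
    for c in (np.array([.602,.0901]),np.array([.604,.091])):
        q=P-c; print(np.hypot(*q.T).round(4),np.degrees(np.arctan2(q[:,1],q[:,0])).round(1))
    print('gap mm',np.linalg.norm(P[0]-P[3])*1000)
lines('w4',[188,35],5,[412,218],[402,143],[456,295],[458,222])
T=Tt();print(T[:3,3])
E
```

```text
[0.0469 0.0612 0.0315 0.0455] [71.3 70.8 60.2 60.1]
[0.0455 0.0597 0.0297 0.0437] [73.4 72.3 62.7 61.8]
gap mm 9.194996611588
[0.57398486 0.03703519 0.23922227]
```

Emit:
{"api": "step_arm", "payload": {
  "motion": [
    [10, 31, 0, 0, 0, 0, 255],
    [50, 71, 0, 0, 0, 0, 255],
    [100, 91, -4, 0, 0, 0, 255],
    [148, 91, -14, 0, 0, 0, 255],
    [148, 91, -26, 0, 0, 0, 255],
    [148, 91, -34, 0, 0, 0, 255],
    [148, 91, -40, 0, 0, 0, 255],
    [148, 91, -40, 0, 0, 0, 255]
  ]
}}

```text
time_s: 11.1
eef_pos: [0.6746, 0.03, 0.0946]
eef_rot: [0.362, 0.609, 0.36, -0.607]
wrist_force: [-0.4, 0.1, -0.3]
opening: -0.002
```

```bash
python3 - <<'E'
from h import *
T=Tt(); c=np.array([.6025,.0903]); p=np.array([.6755,.0333]); print(T[:3,3].round(4),ctrl.get_obs()['wrist_force'])
for b in (0,3,6,9,11.3):
    w=np.r_[c+R.from_euler('z',b,degrees=True).as_matrix()[:2,:2]@(p-c),T[2,3]]-T[:3,3]
    print(b,(T[:3,:3].T@w*1000).round(1).tolist())
E
```

```text
[0.6746 0.03   0.0946] [-0.42230288  0.11589094 -0.33920224]
0 [0.0, -0.8, -3.4]
3 [0.0, -0.1, -8.2]
6 [0.0, 0.3, -13.0]
9 [0.0, 0.5, -17.9]
11.3 [0.0, 0.4, -21.6]
```

Emit:
{"api": "step_arm", "payload": {
  "motion": [
    [3, -1, -2, 0, 0, 0, 255],
    [3, -1, -3, 0, 0, 0, 255],
    [3, 0, -8, -3, 0, 0, 255],
    [3, 0, -13, -6, 0, 0, 255],
    [3, 0, -18, -9, 0, 0, 255],
    [3, 0, -22, -11, 0, 0, 255],
    [3, 0, -22, -11, 0, 0, 255],
    [3, 0, -22, -11, 0, 0, 255]
  ]
}}

```text
time_s: 12.1
eef_pos: [0.6847, 0.0489, 0.0903]
eef_rot: [0.418, 0.571, 0.417, -0.57]
wrist_force: [0.9, 0.1, 5.3]
opening: 0.001
```

Emit:
{"api": "step_arm", "payload": {
  "motion": [
    [0, 0, 12, 0, 0, 0, 255],
    [0, 0, 30, 0, 0, 0, 255],
    [-50, 0, 40, 0, 0, 0, 255],
    [-100, -20, 44, 0, 0, 0, 255],
    [-140, -60, 44, 0, 0, 0, 255],
    [-150, -91, 44, 0, 0, 0, 255],
    [-150, -91, 44, 0, 0, 0, 255],
    [-150, -91, 44, 0, 0, 0, 255]
  ]
}}

```text
time_s: 13.1
eef_pos: [0.5834, 0.0337, 0.2385]
eef_rot: [-0.417, -0.571, -0.417, 0.571]
wrist_force: [0.0, 0.6, -0.2]
opening: 0.0
```

```bash
python3 - <<'E'
from h import *
cam('wrist','w5'); print(Tt()[:3,3].round(3), ctrl.get_obs()['time_s'])
c=proj('w5',[[.6025,.0903,.053]])[0]; print(c)
x,y=int(c[0])-80,max(0,int(c[1])-90); print(x,y)
cv2.imwrite('pics/c6.png',cv2.resize(cv2.imread('pics/w5.png')[y:y+120,x:x+160],(800,600),interpolation=cv2.INTER_CUBIC))
E
```

```text
[0.584 0.034 0.238] 13.15
[280.39595752 126.43537258]
200 36
```

View pics/c6.png

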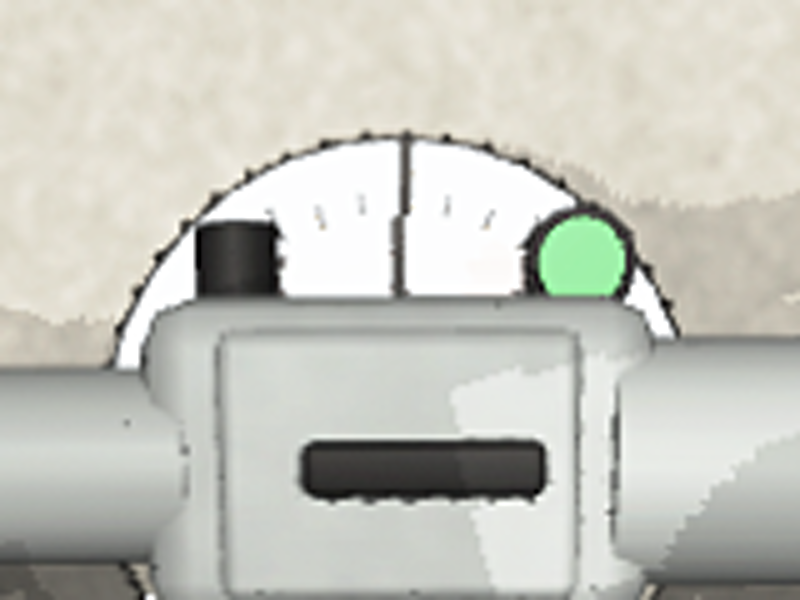

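```bash
python3 - <<'E'
from h import *
g=cv2.cvtColor(np.load('pics/w5.npz')['p'],cv2.COLOR_RGB2GRAY).astype(float)
u=np.arange(272,290)
L=[]
for v in range(65,96):
    w=np.clip(200-g[v,u],0,None); L.append((v,(w*u).sum()/max(w.sum(),1)))
L=np.array(L); P=ray('w5',L[:,::-1],.053)[:,:2]; c=np.array([.6025,.0903])
for (v,x),p in zip(L,P): print(int(v),x.round(1),(np.hypot(*(p-c))*1000).round(1),np.degrees(np.arctan2(*(p-c)[::-1])).round(1),end=' | ')
z=(L[:,0]>=66)&(L[:,0]<=76); i=(L[:,0]>=81)&(L[:,0]<=92)
f=lambda m:np.polyval(np.polyfit(L[m,0],L[m,1],1),78.5)
a,b=ray('w5',[[f(z),78.5],[f(i),78.5]],.053); print('\ngap mm',np.linalg.norm(a-b)*1000)
# others moved? compare top views
cam('top','top2')
A,B=[cv2.GaussianBlur(np.load(f'pics/{n}.npz')['p'],(5,5),0).astype(int) for n in('top0','top2')]
for n,(x,y,r) in dict(can=(117,191,20),tub=(472,236,26),tape=(193,303,26)).items():
    D=np.abs(A-B)[y-r:y+r,x-r:x+r].max(2); print(n,(D>40).mean().round(3))
o=ctrl.get_obs();print(o['wrist_force'],o['time_s'])
E
```

```text
65 280.6 59.3 72.2 | 66 280.6 58.4 72.2 | 67 280.6 57.4 72.2 | 68 280.6 56.5 72.2 | 69 280.6 55.6 72.2 | 70 280.6 54.6 72.2 | 71 280.6 53.7 72.2 | 72 280.6 52.7 72.2 | 73 280.5 51.8 72.2 | 74 280.5 50.9 72.3 | 75 280.5 49.9 72.3 | 76 280.5 49.0 72.3 | 77 281.2 48.0 71.4 | 78 280.5 47.1 72.2 | 79 279.5 46.2 73.5 | 80 279.1 45.2 74.0 | 81 279.1 44.3 74.0 | 82 279.1 43.3 74.1 | 83 279.2 42.4 74.0 | 84 279.1 41.4 74.1 | 85 279.4 40.5 73.8 | 86 279.0 39.5 74.4 | 87 279.3 38.6 74.0 | 88 279.3 37.6 74.0 | 89 279.3 36.6 74.1 | 90 279.3 35.7 74.1 | 91 279.4 34.7 74.1 | 92 279.3 33.8 74.3 | 93 279.1 32.8 74.7 | 94 279.7 31.8 73.7 | 95 281.9 30.9 69.6 | 
gap mm 1.395534952725952
can 0.0
tub 0.0
tape 0.362
[ 0.23944297 -0.82270031 -0.67506153] 13.2
```

```bash
python3 - <<'E'
from h import *
cam('scene','scene1')
m=[cv2.resize(cv2.imread(f'pics/{f}.png')[y:y+80,x:x+80],(380,380)) for f,x,y in(('scene0',317,125),('scene1',317,125))]
cv2.imwrite('pics/c7.png',np.hstack(m))
E
```

```text
(no output)
```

View pics/c7.png

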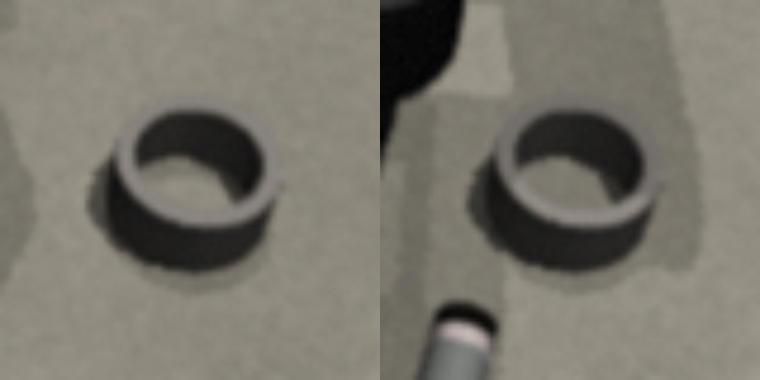

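The tape roll is in the same place in both scene crops, at (190,185) and (570,185) with the half-width offset. The change in the top view was the arm's shadow. The arm is clear, so I'll hand in.

```bash
python3 -c "
from bench import ctrl
print(ctrl.hand_in())"
```

```text
the job is handed in; nothing more can be done
None
```

I parked the level and handed the job in at about 13 s of the 51 s allowed. With the shut fingertip I pushed the objective tube about 91° anticlockwise in three gentle pushes. I backed off and looked again after each one.

- **Alignment:** in the last close wrist picture the index line was 1.4 mm from the zero line, slightly past it and inside the 2.5 mm limit. I left it rather than push back.
- **Level base:** the zero line read about 72° before and after, so I saw no shift or turning of the base. I did not check its tilt separately. The wrist force readings I took stayed at about 5 N or below.
- **Can, tub and tape roll:** the can and tub looked unchanged between the first and last top views. The tape roll failed that check, but the scene view shows it in the same place with only the arm's shadow over it.
- **Robot:** the fingers were well above and clear of everything when I handed in.

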